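# Put the two pens from the leaning holder away in the pen box

## Robot

A 6-joint arm with a two-finger parallel gripper is mounted at the origin on a cart in front of the work surface, level with it; the furniture and walls round the work are solid. World frame = base frame: x ahead of the robot, y to its left, z up, the work surface at z = 0. Lengths are in m, angles in rad, forces in N, time in s.
With the tool pointing down it reaches from about 0.35 to 0.975 m from the base axis. Payload 17.4 kg.
Tool frame: the origin (TCP) lies between the finger pads; the fingertips stand ctrl.tip_extent ahead of it and the grasp point (between the pads) lies 8 mm behind it (ctrl.tip_extent is the distance from the TCP to the fingertips, in m); z points along the fingers, y is the line along which they close (so a half turn about z gives the same grasp; the last joint's range is limited). The gripper opens to 85 mm and grips with 20 to 120 N. Pads are 22 mm wide; open, the fingers measure 114 mm over their backs; the gripper's body (76 mm by 85 mm) begins 54 mm behind the grasp point. The pads swing forward as they close: fully open they stand 13 mm farther back than shut.
Start: joints at [-1.374, 0.116, 1.442, -0, 1.584, -0.038], TCP at [0.157, -0.656, 0.242] pointing down, gripper open.
Joint ranges: [-2.83, 2.83], [-0.83, 2.19], [0.07, 2.5], [-1.14, 4.28], [0.01, 3], [-2.97, 2.97]. Speed limits (rad/s): [1.89, 1.89, 2.22, 3.14, 3.14, 3.14].

## Interface

Orientations are given as a rotation vector (axis times angle).
In Python, from workcell import ctrl gives the robot as it stands.
- The arm moves only by the tool servo_tool, never from a script. Its argument "series" is a list of rows, each an object of numbers: "jaw": the opening in per cent of the stroke, from 0 (shut) to 100 (fully open); "dx", "dy", "dz": the shift along the tool's x, y, z in cm; "yaw": the turn about the tool's z in degrees. A call has 1 to 12 rows; each row is the pose to reach, as a shift and turn from the pose commanded when the call began, along the tool's axes at that moment; what a row does not reach only later rows make up. A row lasts 1/10 s, in which the tool goes at most 50 mm and 8.59 degrees, less where a joint would pass 70% of its speed; a pose out of reach is approached as far as the arm can. A call with a gripper value outside its range is refused whole. The fingers move at their own pace and stop on an object; "grip_force" is the grip in N (left out, the last holds). Time passes only in rows, so rows that repeat a pose let the fingers close. It gives the time, the measured TCP pose, the force, the opening and the grip force at its end, in the units of the state.
- ctrl.get_obs(): the state, without advancing time (a new reading comes with each control period).
- ctrl.read_camera(name): name is "side" or "top"; returns a dict with "pixels" (400x640x3 uint8, red, green, blue), "fov_y" (degrees; the focal length in pixels is half the picture's height over the tangent of half this angle, whatever the lens; pixels are square), "cx", "cy" (the principal point, pixels), "k1" (the pictures are not rectified: a ray, as slopes to the right and down, at radius r is drawn at 1 + k1 r^2 times it, then the intrinsics apply), "R" (3x3) and "t" (3): a world point X has camera coordinates R X + t. Camera axes: x right, y down, z forward; pixel columns grow to the right and rows downward; lengths in m; the calibration is good to about 2 mm. A picture is of the moment at which its call begins. There is no depth.
- ctrl.hand_in(): hands the job in; it is judged then, once.
The state is a dict: "time_s": time; "joint_positions": joint angles; "joint_vel": joint speeds; "effort": joint torques, N m; "ee_pos": TCP position; "ee_rot": TCP orientation; "force": force on the tool from outside, world axes, zero at the start; "moment": the same for the moment, N m; "gripper_width": finger opening in m; "grip_force": force on a finger pad.
Only numpy, scipy, OpenCV 4.12 (cv2) and the standard library are available. Lean on these libraries where they do the work, as an engineer would, in place of code of your own. Each camera call takes 0.05 s, during which the arm holds its last target. There are 200 camera calls.

## Task

Draw the ball pen and the slimmer ruling pen, one after the other, out of the leaning three-tube holder and lay each flat inside the open wooden pen box. When both are in, shut the box's lid completely. Leave the paintbrush standing in its tube and the other things on the table where they are.

Things in the scene. Friction and masses are not known exactly. Their poses are not given: they have to be found in the camera images.
- holder: Pen holder, fixed: wooden base 120x172x14 mm with three dark square steel tubes in a row, all leaning 35 deg from vertical, tops toward its +x (roughly away from the robot). Origin: under the base, in the middle tube's plane; z up. Tubes at y = -62, 0, +62 mm, 18 mm square inside, 24 outside, 80 deep; mouth centres at x = +18, z = 82 mm.
- ball_pen: Round pen, 144 mm long, 9.6 mm thick, 12 g, loose in one tube (which varies), leaning 29 to 41 deg, sticking out 63 mm. Origin at mid-length on the barrel's surface; its y axis runs along it, up at the start; its centre line lies 4.8 mm from the origin along its z. Grip 25 to 55 mm along +y from the origin; it slides freely out along the tube.
- ruling_pen: Slimmer dark round pen, 137 mm long, 8.4 mm thick, 12 g, in another of the tubes in the same way, sticking out 57 mm. Origin and axes as for the ball pen, its centre line 4.2 mm from the origin along its z.
- brush: Flat paintbrush: round wooden handle 9 mm thick, metal ferrule and dark bristles 20 mm wide at the upper end, 143 mm long. Stands in the remaining tube and stays there. Origin near mid-length, y axis along it, up.
- pen_box: Open wooden box with a hinged wooden lid, fixed; tray 110x240x50 mm (x, y, z). Origin: centre of its underside; z up, y along its length, x toward the hinge. Inside: floor at z = 6 mm, walls 6 mm thick, so the clear space is 98x228 mm, 44 mm deep.
- pen_box_lid (a joint): Lid angle, rad: 0 shut, 2.0 fully open; starts at 1.72 to 1.95, standing up on the box's +x side. Hinge line along the box's y at x = +55, z = 50 mm in its frame. Lid 10 mm thick, 240 mm long, reaches 116 mm from the hinge (124 mm at a brass lip 50 mm wide in the middle). The hinge is stiff: the lid stays at any angle, push it over from behind and down all the way; 1 to 3 N is enough.
- lid_edge (a point): Middle of the lid's free edge, opposite the hinge (when shut: x = -61, z = 55 mm in the box's frame).
- ink_pot: Bystander, to be left where it is: open round pot, 61 mm across, 40 mm high. Origin at the centre of its underside.
- seal_stamp: Bystander, to be left where it is: hand stamp with a round foot 46 mm across and an upright loop handle, 79 mm high. Origin at the centre of its underside.
- date_stamp: Bystander, to be left where it is: black block stamp, 52x88x46 mm. Origin at the centre of its underside.
- lead_box: Bystander, to be left where it is: flat black box, 50x74x16 mm. Origin at the centre of its underside.

How it is judged:
By the outcome, as a careful person would: the job done as asked, in the order asked, and still so for the second after the job is handed in, with the robot touching nothing.
It also fails if it takes over 72 s, if anything falls off the work surface, if the arm or the gripper's body presses on something with over 40 N, if the wrist force passes 120 N, or if a joint passes its speed limit or range.

## Working session

There is one attempt and no reset: what is moved stays moved. The work goes in short steps, Python scripts to look and compute and a tool call to move; the robot and the scene stay as the last step left them, time stands still between calls to the robot, and variables do not carry over. Pictures are saved under pics/ and viewed, at most 11 in all, crops included, and the job is handed in when it is done.

Besides the shell and the picture viewer there is one more tool, called after ">>>" by a JSON object that holds its "name" and its "arguments", one argument or row to a line. servo_tool: Moves the arm, as the interface text tells. Its arguments: {"type":"object","properties":{"series":{"type":"array","items":{"type":"object","properties":{"jaw":{"type":"number"},"dx":{"type":"number"},"dy":{"type":"number"},"dz":{"type":"number"},"yaw":{"type":"number"}}}},"grip_force":{"type":"number"}},"required":["series"]}

```bash
mkdir -p pics; ls; python3 - <<'E'
from workcell import ctrl
import cv2
print(ctrl.tip_extent); print(ctrl.get_obs())
for n in("side","top"):
    c=ctrl.read_camera(n); cv2.imwrite(f"pics/{n}0.png",c["pixels"][:,:,::-1]); c.pop("pixels"); print(n,c)
E
```

```text
pics
0.011
{'time_s': 0.0, 'joint_positions': array([-1.37384099e+00,  1.16495662e-01,  1.44226718e+00, -2.13320412e-05,
        1.58395563e+00, -3.77720538e-02]), 'joint_vel': array([-5.49531438e-05, -8.74494601e-04, -6.98878945e-04, -1.59371422e-03,
       -1.87633605e-03, -2.05444797e-03]), 'effort': array([ 2.47491800e-03, -7.31990790e+01, -6.32488489e+01,  1.47861260e-04,
        6.29509130e-03, -1.59485711e-05]), 'ee_pos': array([ 0.15696154, -0.65632672,  0.24155444]), 'ee_rot': array([-3.11886815e+00, -3.67731431e-01,  1.73940904e-04]), 'force': array([ 0.65941671, -0.38155069,  0.87537017]), 'moment': array([-0.04689536, -0.03940394, -0.02052168]), 'grip_force': 0.0, 'gripper_width': 0.08545075170500056}
side {'fov_y': 56.51963698910634, 'cx': 323.48350099325177, 'cy': 202.42154202499987, 'k1': -0.039218671848325753, 'R': array([[-0.97154016, -0.23568034, -0.02375901],
       [-0.10598311,  0.52219894, -0.84621265],
       [ 0.21184262, -0.81961152, -0.53231538]]), 't': array([0.47740019, 0.23358078, 0.65817139])}
top {'fov_y': 52.91942323799193, 'cx': 324.77271754286795, 'cy': 191.22727459293833, 'k1': -0.05223985693404339, 'R': array([[ 0.01561999, -0.99978144,  0.01389553],
       [-0.99847986, -0.01633131, -0.05264268],
       [ 0.0528581 , -0.01305213, -0.99851673]]), 't': array([-0.25380898,  0.52516598,  1.30135586])}
```

View pics/top0.png

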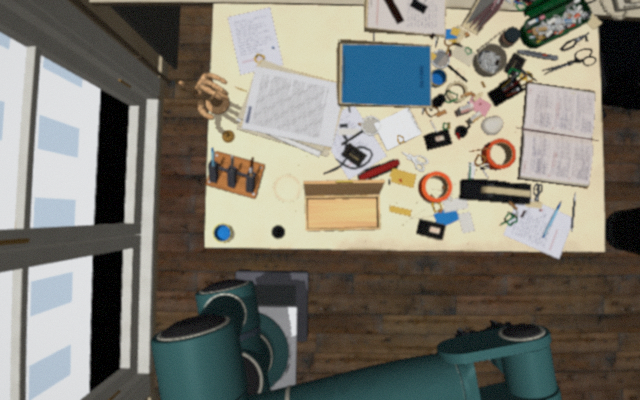

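View pics/side0.png

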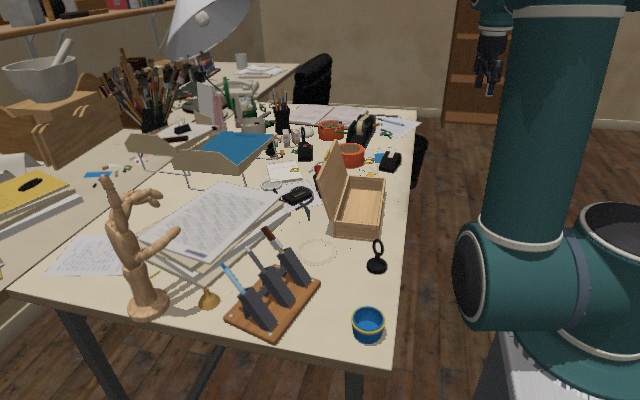

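The top view shows the holder at about (235,175), the box at (342,207) with its lid standing at row 187. In the side view the holder is at (272,300) and the box at (358,205). I'll zoom in on both.

```bash
python3 - <<'E'
import cv2
a=cv2.imread("pics/side0.png");b=cv2.imread("pics/top0.png")
c1=cv2.resize(a[215:345,215:330],None,fx=4.5,fy=4.5,interpolation=cv2.INTER_CUBIC)
cv2.imwrite("pics/s1.png",c1)
c2=cv2.resize(b[140:250,200:390],None,fx=4.2,fy=4.2,interpolation=cv2.INTER_CUBIC)
cv2.imwrite("pics/t1.png",c2)
E
```

```text
(no output)
```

View pics/s1.png

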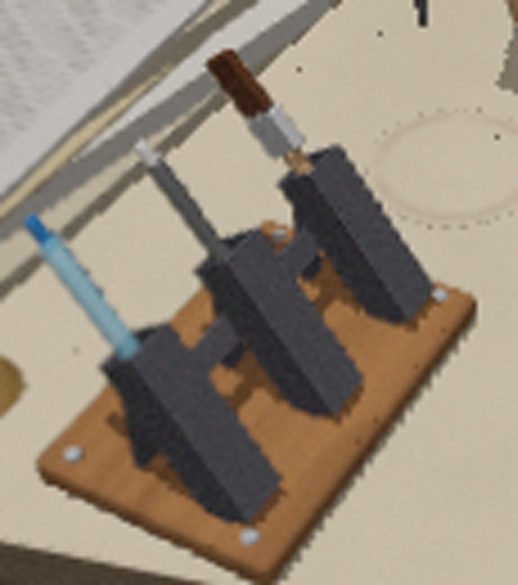

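View pics/t1.png

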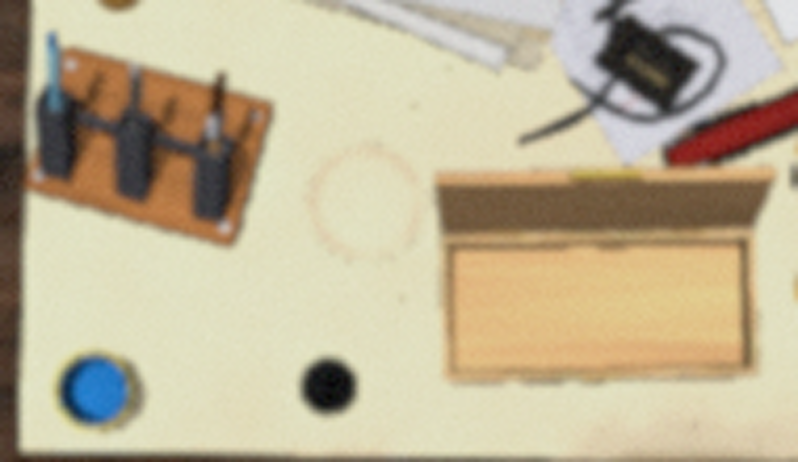

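Blue ball pen: left tube (+y side), tip at side px (222,263), top px (212,149). Dark ruling pen: middle tube, tip at side (246,247), top (232,156). The brush is in the right tube. Next I fit the poses and triangulate.

```bash
cat > h.py <<'E'
import numpy as np, cv2
from scipy.optimize import least_squares
from scipy.spatial.transform import Rotation as Rn
def cal(c):
    h,w=c["pixels"].shape[:2]; f=h/2/np.tan(np.radians(c["fov_y"])/2)
    return dict(K=np.array([[f,0,c["cx"]],[0,f,c["cy"]],[0,0,1]]),d=np.array([c["k1"],0,0,0]),R=np.array(c["R"]),t=np.array(c["t"]))
def proj(C,P):
    return cv2.projectPoints(np.atleast_2d(P).astype(float),cv2.Rodrigues(C["R"])[0],C["t"],C["K"],C["d"])[0][:,0]
def tri(Cs,uvs):
    f=lambda X:np.concatenate([(proj(C,X)[0]-uv) for C,uv in zip(Cs,uvs)])
    r=least_squares(f,[.6,.1,.1]); return r.x,np.abs(r.fun).max()
def pl(p,P):
    c,s=np.cos(p[2]),np.sin(p[2]);P=np.atleast_2d(P)
    return np.c_[p[0]+c*P[:,0]-s*P[:,1],p[1]+s*P[:,0]+c*P[:,1],P[:,2]]
E
cat > m.py <<'E'
from h import *
from workcell import ctrl
import pickle
S0=ctrl.read_camera("side");T0=ctrl.read_camera("top");S=cal(S0);T=cal(T0);pickle.dump((S,T),open("cal.pkl","wb"))
s=lambda x,y:np.array([215+(x+.5)/4.5-.5,215+(y+.5)/4.5-.5]); t=lambda x,y:np.array([200+(x+.5)/4.2-.5,140+(y+.5)/4.2-.5])
for n,a,b in [("ball tip",s(33,218),t(52,38)),("ball exit",s(127,352),t(55,103)),("rul tip",s(145,147),t(134,68)),("rul exit",s(222,252),t(136,108)),("brush tip",s(222,58),t(221,75))]:
    print(n,tri([S,T],[a,b]))
hb=np.array([[.06,.086,.014],[.06,-.086,.014],[-.06,-.086,.014],[-.06,.086,.014]])
ht=np.array([t(70,48),t(272,102),t(235,245),t(28,188)]); hs=np.array([s(40,468),s(475,298),s(268,575)])
f=lambda p:np.concatenate([(proj(T,pl(p,hb))-ht).ravel(),(proj(S,pl(p,hb[[3,2,3]]*0+hb[[0,2,3]]))-hs).ravel()])
r=least_squares(f,[.6,.2,-.2]);print("holder",r.x,r.fun.round(1))
H=r.x
bb=np.array([[-.055,.12,.05],[-.055,-.12,.05],[.055,-.12,.05],[.055,.12,.05]])
bt=np.array([t(447,380),t(757,378),t(752,232),t(445,235)])
r=least_squares(lambda p:(proj(T,pl(p,bb))-bt).ravel(),[.6,-.1,0]);print("box",r.x,r.fun.round(1));B=r.x
e=np.array([t(437,175),t(773,172)])
def lid(q):return np.array([[.055-.116*np.cos(q)+.01*np.sin(q)*0,y,.05+.116*np.sin(q)] for y in(.12,-.12)])
r=least_squares(lambda q:(proj(T,pl(B,lid(q[0])))-e).ravel(),[1.8]);print("lid",r.x,r.fun.round(1));q=r.x[0]
im=S0["pixels"][:,:,::-1].copy();im2=T0["pixels"][:,:,::-1].copy()
k=5;o=np.array([300,120]);im=cv2.resize(im[120:250,300:400],None,fx=k,fy=k)
for P in (pl(B,bb),pl(B,bb*[1,1,0]),pl(B,np.r_[lid(q),bb[2:]])):
    uv=((proj(S,P)-o+.5)*k-.5).astype(int);cv2.polylines(im,[uv],True,(0,0,255),1)
cv2.imwrite("pics/ov1.png",im)
E
python3 m.py
```

```text
ball tip (array([0.6463053 , 0.09778197, 0.13060977]), np.float64(0.17258675627135744))
ball exit (array([0.60868905, 0.10934728, 0.0779883 ]), np.float64(1.142388159635317))
rul tip (array([0.62602213, 0.0395951 , 0.12313752]), np.float64(0.015215037177483737))
rul exit (array([0.59716342, 0.04578974, 0.07630831]), np.float64(1.699289591657248))
brush tip (array([ 0.61845584, -0.02459057,  0.12428179]), np.float64(1.115938515616648))
holder [ 0.57919889  0.05157852 -0.24437261] [-1.7 -0.6  0.3 -0.2 -0.6  1.  -1.6  1.1 -2.  -1.3  1.  -1.5  0.7 -0.6]
box [ 0.4603915  -0.3028269   0.02599205] [-1.   0.1  0.6 -0.2  1.2  0.  -0.8  0.1]
lid [1.89962494] [-0.3 -0.   1.6 -0.1]
```

View pics/ov1.png

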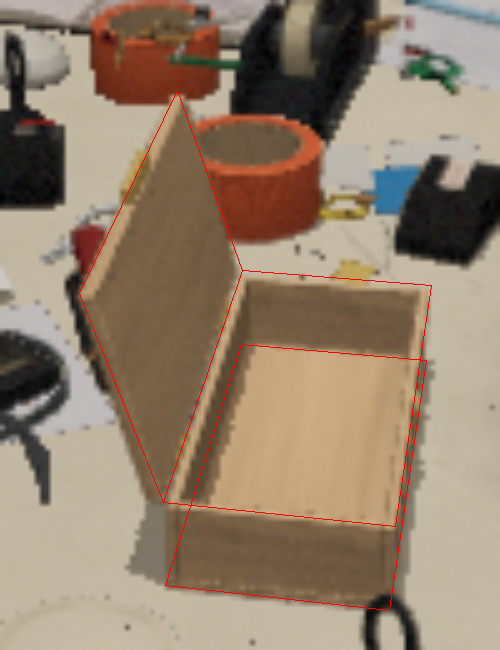

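The box overlay matches well and the triangulated pen exits agree with the tube mouths from the holder fit. I'll write a helper that turns targets into tool shifts, then go above the ball pen.

```bash
cat > go.py <<'E'
# go.py x y z heading(deg of tool x)  -> shifts for the move tool
import sys,numpy as np
from workcell import ctrl
from scipy.spatial.transform import Rotation as Rn
o=ctrl.get_obs();R=Rn.from_rotvec(o["ee_rot"]).as_matrix()
h=np.degrees(np.arctan2(R[1,0],R[0,0]))
print("t",o["time_s"],"pos",o["ee_pos"].round(4),"head",h.round(2),"F",o["force"].round(1),"w",round(o["gripper_width"],4),"q",o["joint_positions"].round(2))
a=list(map(float,sys.argv[1:]))
for i in range(0,len(a),4):
    print((100*R.T@(np.array(a[i:i+3])-o["ee_pos"])).round(2),"yaw",round(-((a[i+3]-h+180)%360-180),1))
E
python3 go.py .629 .103 .242 -14 .629 .103 .099 -14
```

```text
t 0.2 pos [ 0.157  -0.6564  0.2418] head 13.45 F [ 0.  -0.4 -0.7] w 0.0855 q [-1.37  0.12  1.44 -0.    1.58 -0.04]
[ 6.357e+01 -6.287e+01  3.000e-02] yaw 27.5
[ 63.57 -62.86  14.33] yaw 27.5
```

>>> {"name": "servo_tool", "arguments": {
  "series": [
    {"dx":63.6,"dy":-62.9,"dz":0,"yaw":27.5,"jaw":40},
    {"dx":63.6,"dy":-62.9,"dz":0,"yaw":27.5,"jaw":40},
    {"dx":63.6,"dy":-62.9,"dz":0,"yaw":27.5,"jaw":40},
    {"dx":63.6,"dy":-62.9,"dz":0,"yaw":27.5,"jaw":40},
    {"dx":63.6,"dy":-62.9,"dz":0,"yaw":27.5,"jaw":40},
    {"dx":63.6,"dy":-62.9,"dz":0,"yaw":27.5,"jaw":40},
    {"dx":63.6,"dy":-62.9,"dz":0,"yaw":27.5,"jaw":40},
    {"dx":63.6,"dy":-62.9,"dz":0,"yaw":27.5,"jaw":40},
    {"dx":63.6,"dy":-62.9,"dz":0,"yaw":27.5,"jaw":40},
    {"dx":63.6,"dy":-62.9,"dz":0,"yaw":27.5,"jaw":40},
    {"dx":63.6,"dy":-62.9,"dz":0,"yaw":27.5,"jaw":40},
    {"dx":63.6,"dy":-62.9,"dz":0,"yaw":27.5,"jaw":40}
  ]
}}

```text
time_s: 1.4
ee_pos: [0.4744, -0.1449, 0.2425]
ee_rot: [3.118, -0.384, 0.001]
force: [0.2, -0.8, 1.3]
gripper_width: 0.0338
grip_force: 0.0
```

```bash
python3 go.py .629 .103 .20 -14
```

```text
t 1.4 pos [ 0.4744 -0.1449  0.2425] head -14.05 F [ 0.2 -0.8  1.3] w 0.0338 q [-0.35 -0.28  1.81 -0.    1.61  1.47]
[  8.98 -27.8    4.25] yaw -0.0
```

>>> {"name": "servo_tool", "arguments": {
  "series": [
    {"dx":9,"dy":-27.8,"dz":4.2},
    {"dx":9,"dy":-27.8,"dz":4.2},
    {"dx":9,"dy":-27.8,"dz":4.2},
    {"dx":9,"dy":-27.8,"dz":4.2},
    {"dx":9,"dy":-27.8,"dz":4.2},
    {"dx":9,"dy":-27.8,"dz":4.2},
    {"dx":9,"dy":-27.8,"dz":4.2},
    {"dx":9,"dy":-27.8,"dz":4.2},
    {"dx":9,"dy":-27.8,"dz":4.2}
  ]
}}

```text
schema error: expected keys jaw, dx, dy, dz, yaw
```

```bash
python3 go.py .629 .103 .099 -14
```

```text
t 1.4 pos [ 0.4744 -0.1449  0.2425] head -14.05 F [ 0.2 -0.8  1.3] w 0.0338 q [-0.35 -0.28  1.81 -0.    1.61  1.47]
[  8.98 -27.8   14.35] yaw -0.0
```

>>> {"name": "servo_tool", "arguments": {
  "series": [
    {"dx":9,"dy":-27.8,"dz":4.2,"yaw":0,"jaw":40},
    {"dx":9,"dy":-27.8,"dz":4.2,"yaw":0,"jaw":40},
    {"dx":9,"dy":-27.8,"dz":4.2,"yaw":0,"jaw":40},
    {"dx":9,"dy":-27.8,"dz":4.2,"yaw":0,"jaw":40},
    {"dx":9,"dy":-27.8,"dz":4.2,"yaw":0,"jaw":40},
    {"dx":9,"dy":-27.8,"dz":4.2,"yaw":0,"jaw":40},
    {"dx":9,"dy":-27.8,"dz":4.2,"yaw":0,"jaw":40},
    {"dx":9,"dy":-27.8,"dz":4.2,"yaw":0,"jaw":40},
    {"dx":9,"dy":-27.8,"dz":4.2,"yaw":0,"jaw":40}
  ]
}}

```text
time_s: 2.3
ee_pos: [0.6283, 0.1002, 0.2005]
ee_rot: [3.118, -0.385, 0.0]
force: [0.8, -0.2, -0.1]
gripper_width: 0.0344
grip_force: 0.0
```

```bash
python3 go.py .629 .103 .099 -14
```

```text
t 2.3 pos [0.6283 0.1002 0.2005] head -14.07 F [ 0.8 -0.2 -0.1] w 0.0344 q [ 0.12  0.05  1.58 -0.    1.51  1.93]
[ 0.   -0.29 10.15] yaw -0.1
```

Descend, then close gently with the pose held.

>>> {"name": "servo_tool", "arguments": {
  "series": [
    {"dx":0,"dy":-0.2,"dz":4,"yaw":0,"jaw":40},
    {"dx":0,"dy":-0.2,"dz":7,"yaw":0,"jaw":40},
    {"dx":0,"dy":-0.2,"dz":9,"yaw":0,"jaw":40},
    {"dx":0,"dy":-0.2,"dz":10.1,"yaw":0,"jaw":40},
    {"dx":0,"dy":-0.2,"dz":10.1,"yaw":0,"jaw":40},
    {"dx":0,"dy":-0.2,"dz":10.1,"yaw":0,"jaw":40}
  ]
}}

```text
time_s: 2.9
ee_pos: [0.6294, 0.1024, 0.1007]
ee_rot: [-3.118, 0.385, -0.002]
force: [-0.2, -0.5, 0.4]
gripper_width: 0.0342
grip_force: 0.0
```

```bash
python3 go.py .629 .103 .099 -14; python3 - <<'E'
from workcell import ctrl
import cv2,numpy as np
a=ctrl.read_camera("side")["pixels"][200:340,190:330,::-1];b=ctrl.read_camera("top")["pixels"][120:220,190:290,::-1]
cv2.imwrite("pics/g1.png",np.hstack([cv2.resize(a,(560,560),interpolation=2),cv2.resize(b,(240,560)[::-1][1:]*2 if 0 else (240,240),interpolation=2) if 0 else cv2.resize(b,(240,560))]) if 0 else cv2.resize(a,(560,560),interpolation=2))
E
```

```text
t 2.9 pos [0.6294 0.1024 0.1007] head -14.09 F [-0.2 -0.5  0.4] w 0.0342 q [ 0.12  0.11  1.68 -0.    1.35  1.94]
[-0.06 -0.05  0.17] yaw -0.1
```

View pics/g1.png

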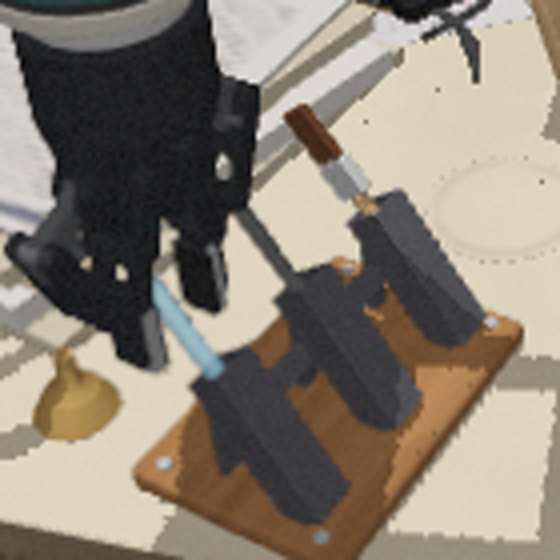

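The crop shows the ball pen passing between the two pads at (165,300), clear of the tube mouth. Closing on it now.

>>> {"name": "servo_tool", "arguments": {
  "series": [
    {"dx":0,"dy":0,"dz":0,"yaw":0,"jaw":0},
    {"dx":0,"dy":0,"dz":0,"yaw":0,"jaw":0},
    {"dx":0,"dy":0,"dz":0,"yaw":0,"jaw":0},
    {"dx":0,"dy":0,"dz":0,"yaw":0,"jaw":0},
    {"dx":0,"dy":0,"dz":0,"yaw":0,"jaw":0}
  ],
  "grip_force": 30
}}

```text
time_s: 3.5
ee_pos: [0.6294, 0.1029, 0.0999]
ee_rot: [-3.118, 0.384, -0.002]
force: [1.4, -1.1, 4.6]
gripper_width: 0.0083
grip_force: 29.6
```

>>> {"name": "servo_tool", "arguments": {
  "series": [
    {"dx":0.6,"dy":0,"dz":-0.8,"yaw":0,"jaw":0},
    {"dx":1.2,"dy":0,"dz":-1.6,"yaw":0,"jaw":0},
    {"dx":1.8,"dy":0,"dz":-2.45,"yaw":0,"jaw":0},
    {"dx":2.35,"dy":0,"dz":-3.25,"yaw":0,"jaw":0},
    {"dx":2.95,"dy":0,"dz":-4.05,"yaw":0,"jaw":0},
    {"dx":3.55,"dy":0,"dz":-4.9,"yaw":0,"jaw":0},
    {"dx":4.1,"dy":0,"dz":-5.7,"yaw":0,"jaw":0},
    {"dx":4.7,"dy":0,"dz":-6.5,"yaw":0,"jaw":0},
    {"dx":5.3,"dy":0,"dz":-7.3,"yaw":0,"jaw":0},
    {"dx":5.9,"dy":0,"dz":-8.1,"yaw":0,"jaw":0},
    {"dx":5.9,"dy":0,"dz":-10,"yaw":0,"jaw":0},
    {"dx":5.9,"dy":0,"dz":-12,"yaw":0,"jaw":0}
  ]
}}

```text
time_s: 4.7
ee_pos: [0.6862, 0.0885, 0.2204]
ee_rot: [3.118, -0.384, -0.001]
force: [0.1, 0.3, 0.2]
gripper_width: 0.0082
grip_force: 29.2
```

```bash
cat > pic.py <<'E'
# pic.py name cam x0 y0 x1 y1 scale [cam ...] side by side
import sys,cv2,numpy as np
from workcell import ctrl
a=sys.argv[2:];o=[]
while a:
    x0,y0,x1,y1=map(int,a[1:5]);k=float(a[5]);o.append(cv2.resize(ctrl.read_camera(a[0])["pixels"][y0:y1,x0:x1,::-1],None,fx=k,fy=k,interpolation=2));a=a[6:]
h=max(i.shape[0] for i in o)
o=[cv2.copyMakeBorder(i,0,h-i.shape[0],0,0,0) for i in o];im=np.hstack(o);print(im.shape);cv2.imwrite("pics/"+sys.argv[1],im)
E
python3 pic.py g2.png side 180 120 340 340 2.5 top 180 110 310 220 3
python3 go.py .46 -.24 .23 -88.5
```

```text
(550, 790, 3)
t 4.8 pos [0.6871 0.0887 0.2237] head -14.04 F [ 0.9 -0.2  0.7] w 0.0084 q [0.09 0.16 1.43 0.   1.55 1.91]
[-14.05  37.39  -0.75] yaw 74.5
```

View pics/g2.png

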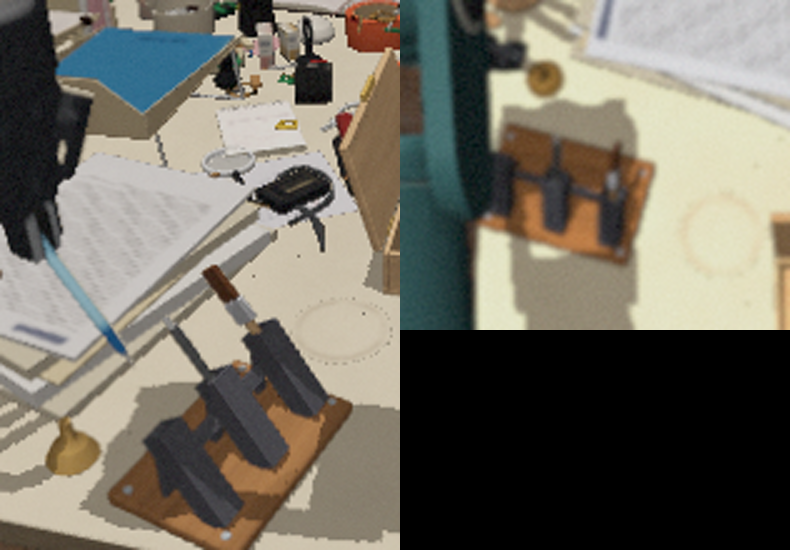

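The ball pen is out of its tube and held at its lean; its tail is at side px (231,263). Carry it to the box, high, turning the lean along the box's length.

>>> {"name": "servo_tool", "arguments": {
  "series": [
    {"dx":0,"dy":0,"dz":-4.6,"yaw":0,"jaw":0},
    {"dx":-11.4,"dy":42,"dz":-4.6,"yaw":74.5,"jaw":0},
    {"dx":-11.4,"dy":42,"dz":-4.6,"yaw":74.5,"jaw":0},
    {"dx":-11.4,"dy":42,"dz":-4.6,"yaw":74.5,"jaw":0},
    {"dx":-11.4,"dy":42,"dz":-4.6,"yaw":74.5,"jaw":0},
    {"dx":-11.4,"dy":42,"dz":-4.6,"yaw":74.5,"jaw":0},
    {"dx":-11.4,"dy":42,"dz":-4.6,"yaw":74.5,"jaw":0},
    {"dx":-11.4,"dy":42,"dz":-4.6,"yaw":74.5,"jaw":0},
    {"dx":-11.4,"dy":42,"dz":-4.6,"yaw":74.5,"jaw":0},
    {"dx":-11.4,"dy":42,"dz":-4.6,"yaw":74.5,"jaw":0},
    {"dx":-11.4,"dy":42,"dz":-4.6,"yaw":74.5,"jaw":0},
    {"dx":-11.4,"dy":42,"dz":-4.6,"yaw":74.5,"jaw":0}
  ]
}}

```text
time_s: 6.0
ee_pos: [0.4734, -0.2915, 0.2654]
ee_rot: [-2.249, 2.194, 0.0]
force: [0.6, 0.7, -0.1]
gripper_width: 0.0086
grip_force: 29.3
```

```bash
python3 go.py .475 -.291 .27 -88.5 .475 -.291 .10 -88.5
```

```text
t 6.0 pos [ 0.4734 -0.2915  0.2654] head -88.58 F [ 0.6  0.7 -0.1] w 0.0086 q [-0.6  -0.15  1.67  0.    1.62  2.52]
[-0.05 -0.16 -0.46] yaw -0.1
[-0.04 -0.16 16.54] yaw -0.1
```

>>> {"name": "servo_tool", "arguments": {
  "series": [
    {"dx":0,"dy":-0.15,"dz":5,"yaw":0,"jaw":0},
    {"dx":0,"dy":-0.15,"dz":9,"yaw":0,"jaw":0},
    {"dx":0,"dy":-0.15,"dz":13,"yaw":0,"jaw":0},
    {"dx":0,"dy":-0.15,"dz":15.5,"yaw":0,"jaw":0},
    {"dx":0,"dy":-0.15,"dz":16.5,"yaw":0,"jaw":0},
    {"dx":0,"dy":-0.15,"dz":16.5,"yaw":0,"jaw":0},
    {"dx":0,"dy":-0.15,"dz":16.5,"yaw":0,"jaw":0}
  ]
}}

```text
time_s: 6.7
ee_pos: [0.4761, -0.2911, 0.1018]
ee_rot: [-2.25, 2.192, -0.002]
force: [1.0, -0.2, -0.2]
gripper_width: 0.0089
grip_force: 29.3
```

```bash
python3 go.py .475 -.291 .10 -88.5;python3 pic.py p1.png side 270 100 420 270 3.5; python3 pic.py p1t.png top 290 160 400 250 3
```

```text
t 6.7 pos [ 0.4761 -0.2911  0.1018] head -88.49 F [ 1.  -0.2 -0.2] w 0.0089 q [-0.59 -0.07  1.86  0.    1.35  2.52]
[-0.01  0.11  0.18] yaw 0.0
(595, 525, 3)
(270, 330, 3)
```

View pics/p1.png

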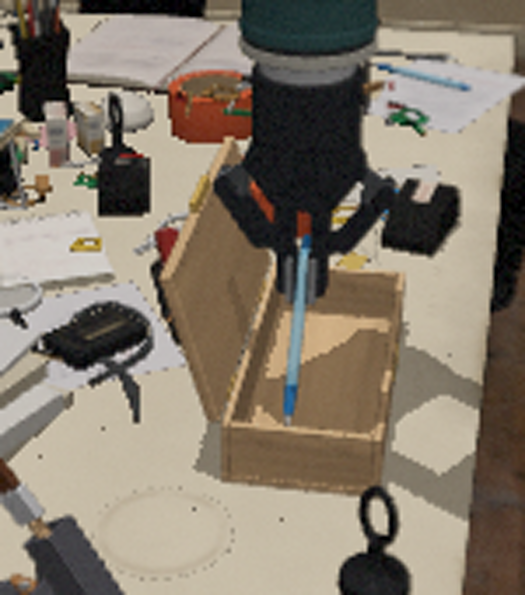

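The pen hangs inside the box with its tail at crop (288,423), just above the floor by the near end. Lower to contact and lay it down along an arc about the tail.

>>> {"name": "servo_tool", "arguments": {
  "series": [
    {"dx":0,"dy":0,"dz":0.9,"yaw":0,"jaw":0},
    {"dx":0.7,"dy":0,"dz":1.5,"yaw":0,"jaw":0},
    {"dx":1.3,"dy":0,"dz":2.1,"yaw":0,"jaw":0},
    {"dx":2.0,"dy":0,"dz":2.8,"yaw":0,"jaw":0},
    {"dx":2.6,"dy":0,"dz":3.6,"yaw":0,"jaw":0},
    {"dx":3.1,"dy":0,"dz":4.4,"yaw":0,"jaw":0},
    {"dx":3.5,"dy":0,"dz":5.1,"yaw":0,"jaw":0},
    {"dx":3.8,"dy":0,"dz":5.9,"yaw":0,"jaw":0},
    {"dx":4.1,"dy":0,"dz":6.6,"yaw":0,"jaw":0},
    {"dx":4.3,"dy":0,"dz":7.2,"yaw":0,"jaw":0},
    {"dx":4.3,"dy":0,"dz":7.2,"yaw":0,"jaw":0},
    {"dx":4.3,"dy":0,"dz":7.2,"yaw":0,"jaw":0}
  ],
  "grip_force": 20
}}

```text
time_s: 8.0
ee_pos: [0.4763, -0.334, 0.0281]
ee_rot: [-2.249, 2.193, 0.001]
force: [-0.4, 0.4, 1.0]
gripper_width: 0.0086
grip_force: 25.6
```

```bash
python3 go.py .612 .0426 .20 -14;python3 pic.py p2.png side 270 100 420 270 3; python3 pic.py p2t.png top 290 160 400 250 3
```

```text
t 8.0 pos [ 0.4763 -0.334   0.0281] head -88.54 F [-0.4  0.4  1. ] w 0.0086 q [-0.66  0.06  1.86  0.    1.22  2.46]
[-37.31 -14.52 -17.18] yaw -74.5
(510, 450, 3)
(270, 330, 3)
```

>>> {"name": "servo_tool", "arguments": {
  "series": [
    {"dx":0,"dy":0,"dz":0,"yaw":0,"jaw":25},
    {"dx":0,"dy":0,"dz":0,"yaw":0,"jaw":25},
    {"dx":0,"dy":0,"dz":0,"yaw":0,"jaw":25},
    {"dx":0,"dy":0,"dz":0,"yaw":0,"jaw":25},
    {"dx":0,"dy":0,"dz":-3,"yaw":0,"jaw":25},
    {"dx":0,"dy":0,"dz":-8,"yaw":0,"jaw":25},
    {"dx":0,"dy":0,"dz":-13,"yaw":0,"jaw":25},
    {"dx":0,"dy":0,"dz":-18,"yaw":0,"jaw":25},
    {"dx":0,"dy":0,"dz":-20,"yaw":0,"jaw":25}
  ]
}}

```text
time_s: 9.0
ee_pos: [0.4771, -0.3347, 0.234]
ee_rot: [-2.249, 2.192, -0.01]
force: [-0.7, -0.4, 0.2]
gripper_width: 0.0217
grip_force: 0.0
```

```bash
python3 go.py .612 .0426 .22 -14 .30 0 .25 -14
```

```text
t 9.0 pos [ 0.4771 -0.3347  0.234 ] head -88.54 F [-0.7 -0.4  0.2] w 0.0217 q [-0.66 -0.09  1.66  0.    1.56  2.46]
[-37.38 -14.44   1.33] yaw -74.5
[-33.9   16.84  -1.81] yaw -74.5
```

>>> {"name": "servo_tool", "arguments": {
  "series": [
    {"dx":-37.4,"dy":-14.4,"dz":0,"yaw":-74.5,"jaw":40},
    {"dx":-37.4,"dy":-14.4,"dz":0,"yaw":-74.5,"jaw":40},
    {"dx":-37.4,"dy":-14.4,"dz":0,"yaw":-74.5,"jaw":40},
    {"dx":-37.4,"dy":-14.4,"dz":0,"yaw":-74.5,"jaw":40},
    {"dx":-37.4,"dy":-14.4,"dz":0,"yaw":-74.5,"jaw":40},
    {"dx":-37.4,"dy":-14.4,"dz":0,"yaw":-74.5,"jaw":40},
    {"dx":-37.4,"dy":-14.4,"dz":0,"yaw":-74.5,"jaw":40},
    {"dx":-37.4,"dy":-14.4,"dz":0,"yaw":-74.5,"jaw":40},
    {"dx":-37.4,"dy":-14.4,"dz":0,"yaw":-74.5,"jaw":40},
    {"dx":-37.4,"dy":-14.4,"dz":0,"yaw":-74.5,"jaw":40},
    {"dx":-37.4,"dy":-14.4,"dz":0,"yaw":-74.5,"jaw":40},
    {"dx":-37.4,"dy":-14.4,"dz":0,"yaw":-74.5,"jaw":40}
  ]
}}

```text
time_s: 10.2
ee_pos: [0.6107, 0.0425, 0.2284]
ee_rot: [3.117, -0.39, 0.0]
force: [-0.3, -0.0, -0.5]
gripper_width: 0.0343
grip_force: 0.0
```

```bash
python3 go.py .612 .0426 .095 -14; python3 - <<'E'
from workcell import ctrl
import cv2,numpy as np
r=lambda n,x0,y0,x1,y1,k:cv2.resize(ctrl.read_camera(n)["pixels"][y0:y1,x0:x1,::-1],None,fx=k,fy=k,interpolation=2)
a=r("side",215,215,330,345,4);b=r("side",300,120,400,250,3);c=r("top",290,160,400,250,3)
W=np.zeros((600,800,3),np.uint8)
W[:520,:460]=a;W[:300,460:760]=b[:300];W[320:590,465:795]=c
cv2.imwrite("pics/p3.png",W)
E
```

```text
t 10.2 pos [0.6107 0.0425 0.2284] head -14.26 F [-0.3 -0.  -0.5] w 0.0343 q [ 0.03 -0.02  1.6  -0.    1.56  1.85]
[ 0.12 -0.05 13.34] yaw -0.3
```

View pics/p3.png

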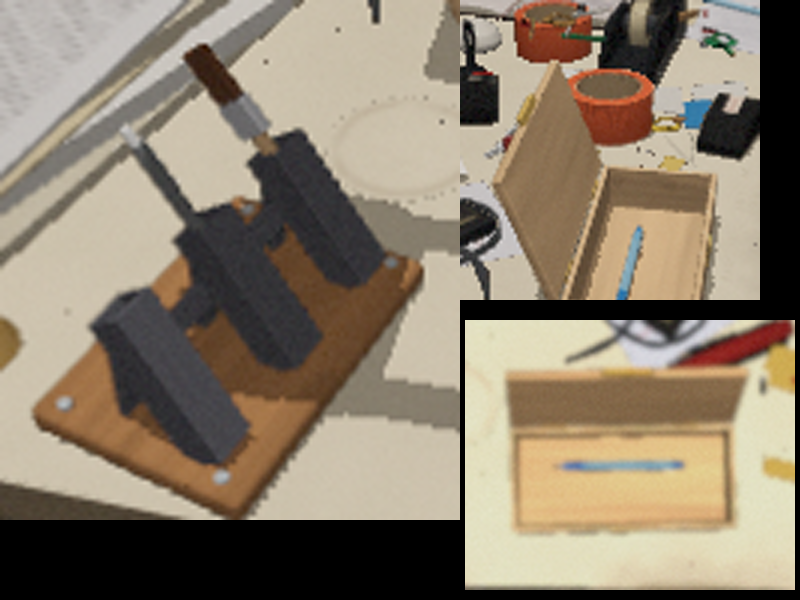

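The ball pen lies flat in the box (top crop 560–685, 465), and the ruling pen still stands in the middle tube. Descend and grip it.

>>> {"name": "servo_tool", "arguments": {
  "series": [
    {"dx":0.1,"dy":0,"dz":4,"yaw":0,"jaw":40},
    {"dx":0.1,"dy":0,"dz":8,"yaw":0,"jaw":40},
    {"dx":0.1,"dy":0,"dz":11,"yaw":0,"jaw":40},
    {"dx":0.1,"dy":0,"dz":12.5,"yaw":0,"jaw":40},
    {"dx":0.1,"dy":0,"dz":13.3,"yaw":0,"jaw":40},
    {"dx":0.1,"dy":0,"dz":13.3,"yaw":0,"jaw":40},
    {"dx":0.1,"dy":0,"dz":13.3,"yaw":0,"jaw":0},
    {"dx":0.1,"dy":0,"dz":13.3,"yaw":0,"jaw":0},
    {"dx":0.1,"dy":0,"dz":13.3,"yaw":0,"jaw":0},
    {"dx":0.1,"dy":0,"dz":13.3,"yaw":0,"jaw":0},
    {"dx":0.1,"dy":0,"dz":13.3,"yaw":0,"jaw":0}
  ],
  "grip_force": 30
}}

```text
time_s: 11.45
ee_pos: [0.6126, 0.0431, 0.0967]
ee_rot: [-3.118, 0.384, -0.004]
force: [1.8, -1.1, 7.2]
gripper_width: 0.0077
grip_force: 29.6
```

>>> {"name": "servo_tool", "arguments": {
  "series": [
    {"dx":0.55,"dy":0,"dz":-0.8,"yaw":0,"jaw":0},
    {"dx":1.1,"dy":0,"dz":-1.65,"yaw":0,"jaw":0},
    {"dx":1.65,"dy":0,"dz":-2.5,"yaw":0,"jaw":0},
    {"dx":2.2,"dy":0,"dz":-3.3,"yaw":0,"jaw":0},
    {"dx":2.75,"dy":0,"dz":-4.15,"yaw":0,"jaw":0},
    {"dx":3.3,"dy":0,"dz":-5.0,"yaw":0,"jaw":0},
    {"dx":3.85,"dy":0,"dz":-5.8,"yaw":0,"jaw":0},
    {"dx":4.4,"dy":0,"dz":-6.65,"yaw":0,"jaw":0},
    {"dx":4.95,"dy":0,"dz":-7.5,"yaw":0,"jaw":0},
    {"dx":5.5,"dy":0,"dz":-8.3,"yaw":0,"jaw":0},
    {"dx":5.5,"dy":0,"dz":-13,"yaw":0,"jaw":0},
    {"dx":5.5,"dy":0,"dz":-17.5,"yaw":0,"jaw":0}
  ]
}}

```text
time_s: 12.65
ee_pos: [0.665, 0.0297, 0.2711]
ee_rot: [3.118, -0.384, -0.003]
force: [-0.2, -0.1, 0.3]
gripper_width: 0.0074
grip_force: 29.2
```

```bash
python3 go.py .45 -.291 .27 -88.5; python3 pic.py d2.png side 180 60 340 340 1
```

```text
t 12.65 pos [0.665  0.0297 0.2711] head -14.05 F [-0.2 -0.1  0.3] w 0.0074 q [ 0.01  0.09  1.42 -0.    1.63  1.82]
[-13.07  36.33   0.16] yaw 74.5
(280, 160, 3)
```

>>> {"name": "servo_tool", "arguments": {
  "series": [
    {"dx":-13.6,"dy":36.5,"dz":0,"yaw":74.5,"jaw":0},
    {"dx":-13.6,"dy":36.5,"dz":0,"yaw":74.5,"jaw":0},
    {"dx":-13.6,"dy":36.5,"dz":0,"yaw":74.5,"jaw":0},
    {"dx":-13.6,"dy":36.5,"dz":0,"yaw":74.5,"jaw":0},
    {"dx":-13.6,"dy":36.5,"dz":0,"yaw":74.5,"jaw":0},
    {"dx":-13.6,"dy":36.5,"dz":0,"yaw":74.5,"jaw":0},
    {"dx":-13.6,"dy":36.5,"dz":0,"yaw":74.5,"jaw":0},
    {"dx":-13.6,"dy":36.5,"dz":0,"yaw":74.5,"jaw":0},
    {"dx":-13.6,"dy":36.5,"dz":0,"yaw":74.5,"jaw":0},
    {"dx":-13.6,"dy":36.5,"dz":0,"yaw":74.5,"jaw":0},
    {"dx":-13.6,"dy":36.5,"dz":0,"yaw":74.5,"jaw":0},
    {"dx":-13.6,"dy":36.5,"dz":0,"yaw":74.5,"jaw":0}
  ]
}}

```text
time_s: 13.9
ee_pos: [0.4451, -0.2907, 0.2704]
ee_rot: [-2.253, 2.189, 0.0]
force: [0.1, -0.4, -0.1]
gripper_width: 0.0072
grip_force: 29.3
```

```bash
python3 go.py .445 -.291 .102 -88.5
```

```text
t 13.9 pos [ 0.4451 -0.2907  0.2704] head -88.34 F [ 0.1 -0.4 -0.1] w 0.0072 q [-0.63 -0.2   1.71  0.    1.64  2.49]
[3.000e-02 1.000e-02 1.684e+01] yaw 0.2
```

>>> {"name": "servo_tool", "arguments": {
  "series": [
    {"dx":0,"dy":0,"dz":5,"yaw":0.2,"jaw":0},
    {"dx":0,"dy":0,"dz":9,"yaw":0.2,"jaw":0},
    {"dx":0,"dy":0,"dz":13,"yaw":0.2,"jaw":0},
    {"dx":0,"dy":0,"dz":15.5,"yaw":0.2,"jaw":0},
    {"dx":0,"dy":0,"dz":16.8,"yaw":0.2,"jaw":0},
    {"dx":0,"dy":0,"dz":16.8,"yaw":0.2,"jaw":0},
    {"dx":0,"dy":0,"dz":16.8,"yaw":0.2,"jaw":0}
  ]
}}

```text
time_s: 14.6
ee_pos: [0.4453, -0.2914, 0.1037]
ee_rot: [-2.247, 2.196, -0.002]
force: [0.9, 0.3, -0.2]
gripper_width: 0.0074
grip_force: 29.3
```

```bash
python3 go.py .445 -.291 .094 -88.5; python3 pic.py p4.png side 270 100 420 270 3.5
```

```text
t 14.6 pos [ 0.4453 -0.2914  0.1037] head -88.69 F [ 0.9  0.3 -0.2] w 0.0074 q [-0.63 -0.13  1.91 -0.    1.36  2.49]
[-0.04  0.03  0.97] yaw -0.2
(595, 525, 3)
```

View pics/p4.png

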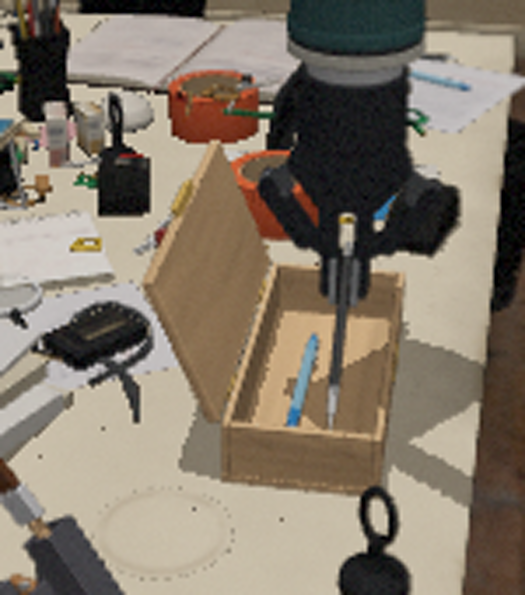

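The ruling pen hangs inside the box, tail at crop (332,425), with the ball pen flat beside it at (305,380). The lid has been nudged a bit further open but still stands. Lay the pen down.

>>> {"name": "servo_tool", "arguments": {
  "series": [
    {"dx":0,"dy":0,"dz":0.9,"yaw":0,"jaw":0},
    {"dx":0.9,"dy":0,"dz":1.5,"yaw":0,"jaw":0},
    {"dx":1.5,"dy":0,"dz":2.1,"yaw":0,"jaw":0},
    {"dx":2.5,"dy":0,"dz":3.1,"yaw":0,"jaw":0},
    {"dx":3.2,"dy":0,"dz":4.1,"yaw":0,"jaw":0},
    {"dx":3.8,"dy":0,"dz":5.1,"yaw":0,"jaw":0},
    {"dx":4.2,"dy":0,"dz":6.1,"yaw":0,"jaw":0},
    {"dx":4.5,"dy":0,"dz":7.0,"yaw":0,"jaw":0},
    {"dx":4.6,"dy":0,"dz":7.4,"yaw":0,"jaw":0},
    {"dx":4.6,"dy":0,"dz":7.4,"yaw":0,"jaw":0},
    {"dx":4.6,"dy":0,"dz":7.4,"yaw":0,"jaw":0}
  ],
  "grip_force": 20
}}

```text
time_s: 15.75
ee_pos: [0.4456, -0.337, 0.0283]
ee_rot: [-2.246, 2.197, 0.001]
force: [0.1, 1.1, 0.6]
gripper_width: 0.0072
grip_force: 25.0
```

>>> {"name": "servo_tool", "arguments": {
  "series": [
    {"dx":0,"dy":0,"dz":0,"yaw":0,"jaw":20},
    {"dx":0,"dy":0,"dz":0,"yaw":0,"jaw":20},
    {"dx":0,"dy":0,"dz":0,"yaw":0,"jaw":20},
    {"dx":0,"dy":0,"dz":0,"yaw":0,"jaw":20},
    {"dx":0,"dy":0,"dz":-3,"yaw":0,"jaw":20},
    {"dx":0,"dy":0,"dz":-8,"yaw":0,"jaw":20},
    {"dx":0,"dy":0,"dz":-13,"yaw":0,"jaw":20},
    {"dx":0,"dy":0,"dz":-18,"yaw":0,"jaw":20},
    {"dx":0,"dy":0,"dz":-23,"yaw":0,"jaw":20},
    {"dx":0,"dy":0,"dz":-23,"yaw":0,"jaw":20}
  ]
}}

```text
time_s: 16.75
ee_pos: [0.4468, -0.3382, 0.2662]
ee_rot: [-2.245, 2.196, -0.016]
force: [0.4, -1.2, -0.4]
gripper_width: 0.0173
grip_force: 0.0
```

```bash
python3 go.py .63 -.30 .26 -88.5; python3 - <<'E'
from h import *;import pickle
from workcell import ctrl
S,T=pickle.load(open("cal.pkl","rb"))
a=ctrl.read_camera("side")["pixels"][:,:,::-1];b=ctrl.read_camera("top")["pixels"][:,:,::-1]
cv2.imwrite("pics/full_s.png",a);cv2.imwrite("pics/full_t.png",b)
B=[.4604,-.3028,.026]
# dark / blue pixel detection inside the tray floor seen from the top
q=proj(T,pl(B,np.array([[-.045,.11,.006],[-.045,-.11,.006],[.045,-.11,.006],[.045,.11,.006]]))).astype(np.int32)
m=np.zeros(b.shape[:2],np.uint8);cv2.fillPoly(m,[q],255)
g=b.astype(int)
blue=(g[:,:,0]>g[:,:,2]+10)&(m>0);dark=(g.sum(2)<300)&(m>0)&~blue
for n,k in(("blue",blue),("dark",dark)):
    y,x=np.nonzero(k);print(n,len(x), (x.min(),x.max(),y.min(),y.max()) if len(x) else "")
print(q.tolist())
# lid angle from lid near corner in side view (pixel of corner predictions)
for a_ in (1.8,1.9,1.95,2.0):
    P=pl(B,[[.055-.116*np.cos(a_),.12,.05+.116*np.sin(a_)]]);print(a_,P.round(3),proj(S,P).round(1))
E
```

```text
t 16.75 pos [ 0.4468 -0.3382  0.2662] head -88.75 F [ 0.4 -1.2 -0.4] w 0.0173 q [-0.69 -0.15  1.66  0.    1.62  2.43]
[ -3.43 -18.4    0.74] yaw -0.2
blue 1076 (np.int64(323), np.int64(375), np.int64(198), np.int64(226))
dark 81 (np.int64(325), np.int64(346), np.int64(198), np.int64(226))
[[308, 226], [375, 225], [374, 198], [308, 199]]
1.8 [[ 0.539 -0.181  0.163]] [[320.3 177.5]]
1.9 [[ 0.55 -0.18  0.16]] [[315.5 178.4]]
1.95 [[ 0.555 -0.18   0.158]] [[313.2 179. ]]
2.0 [[ 0.561 -0.18   0.155]] [[310.9 179.7]]
```

Both pens are down and released; the fingers have come out clear. Move behind the lid with the fingers shut.

>>> {"name": "servo_tool", "arguments": {
  "series": [
    {"dx":-1,"dy":-4,"dz":-1,"yaw":0,"jaw":0},
    {"dx":-2,"dy":-8,"dz":-1,"yaw":0,"jaw":0},
    {"dx":-3.2,"dy":-12,"dz":-1,"yaw":0,"jaw":0},
    {"dx":-3.2,"dy":-16,"dz":-1,"yaw":0,"jaw":0},
    {"dx":-3.2,"dy":-18.4,"dz":-1,"yaw":0,"jaw":0},
    {"dx":-3.2,"dy":-18.4,"dz":1,"yaw":0,"jaw":0},
    {"dx":-3.2,"dy":-18.4,"dz":5,"yaw":0,"jaw":0},
    {"dx":-3.2,"dy":-18.4,"dz":9,"yaw":0,"jaw":0},
    {"dx":-3.2,"dy":-18.4,"dz":11.8,"yaw":0,"jaw":0},
    {"dx":-3.2,"dy":-18.4,"dz":11.8,"yaw":0,"jaw":0}
  ]
}}

```text
time_s: 17.85
ee_pos: [0.6267, -0.3001, 0.1338]
ee_rot: [2.244, -2.195, -0.014]
force: [-0.7, 0.4, -0.7]
gripper_width: -0.0001
grip_force: 0.0
```

```bash
python3 go.py .60 -.302 .148 -88.75 .555 -.302 .148 -88.75 .524 -.302 .151 -88.75 .494 -.302 .144 -88.75 .473 -.302 .132 -88.75 .457 -.302 .115 -88.75; python3 - <<'E'
from h import *;import pickle
from workcell import ctrl
S,T=pickle.load(open("cal.pkl","rb"));b=ctrl.read_camera("top")["pixels"][:,:,::-1].astype(int)
cv2.imwrite("pics/ft2.png",b);cv2.imwrite("pics/fs2.png",ctrl.read_camera("side")["pixels"][:,:,::-1])
B=[.4604,-.3028,.026]
q=proj(T,pl(B,np.array([[-.045,.11,.006],[-.045,-.11,.006],[.045,-.11,.006],[.045,.11,.006]]))).astype(np.int32)
for y in range(196,229,2): print(y,"".join("B" if b[y,x,0]>b[y,x,2]+10 else "D" if b[y,x].sum()<300 else "." for x in range(305,380)))
E
```

```text
t 17.85 pos [ 0.6267 -0.3001  0.1338] head -88.75 F [-0.7  0.4 -0.7] w -0.0001 q [-0.48  0.21  1.51 -0.    1.43  2.64]
[ 0.12  2.69 -1.4 ] yaw 0.0
[ 0.02  7.19 -1.36] yaw 0.0
[-0.05 10.29 -1.64] yaw 0.0
[-0.11 13.28 -0.91] yaw 0.0
[-0.15 15.37  0.3 ] yaw 0.0
[-0.18 16.96  2.02] yaw 0.0
196 BBBBBBBBBBBBBBBBBBBBBBBBBBBBBBBBBBBBBBBBBBBBBBBBBBB........................
198 BBBBBBBBBBBBBBBBBBBBBBBBBBBBBBBBBBBBBBBBBBBBBBBBBB.........................
200 BBBBBBBBBBBBBBBBBBBBBBBBBBBBBBBBBBBBBBBBBBBBBBBBB..........................
202 BBBBBBBBBBBBBBBBBBBBBBBBBBBBBBBBBBBBBBBBBBBBBBBB...........................
204 BBBBBBBBBBBBBBBBBBBBBBBBBBBBBBBBBBBBBBBBBBBBBBB............................
206 BBBBBBBBBBBBBBBBBBBBBBBBBBBBBBBBBBBBBBBBBBBBBBB............................
208 BBBBBBBBBBBBBBBBBBBBBBBBBBBBBBBBBBBBBBBBBBBBBBBBBBBBBBBBB..................
210 BBBBBBBBBBBBBBBBBBBBBBBBBBBBBBBBBBBBBBBBBBBD...............................
212 BBBBBBBBBBBBBBBBBBBBBBBBBBBBBBBBBBBBBBBBBBD................................
214 BBBBBBBBBBBBBBBBBBBBBBBBBBBBBBBBBBBBBBBBBD.................................
216 BBBBBBBBBBBBBBBBBBBBBBBBBBBBBBBBBBBBBBBBDDDDDDDD...........................
218 BBBBBBBBBBBBBBBBBBBBBBBBBBBBBBBBBBBBBBDDDDDDDDDD...........................
220 BBBBBBBBBBBBBBBBBBBBBBBBBBBBBBBBDDDDDD.....................................
222 BBBBBBBBBBBBBBBBBBBBBBBBBBBBBBBDDD.........................................
224 BBBBBBBBBBBBBBBBBBBBBBBBBBBBBBDD...........................................
226 BBBBBBBBBBBBBBBBBBBBBBBBBBBBBBDD...........................................
228 BBBBBBBBBBBBBBBBBBBBBBBBBBBBBDDDD..........................................[ WARN:0@1.419] global loadsave.cpp:1063 imwrite_ Unsupported depth image for selected encoder is fallbacked to CV_8U.
```

The ruling pen (row 217) lies parallel to the ball pen (row 208) in the tray. Push the lid over.

>>> {"name": "servo_tool", "arguments": {
  "series": [
    {"dx":0,"dy":2.7,"dz":-1.4,"yaw":0,"jaw":0},
    {"dx":0,"dy":5,"dz":-1.4,"yaw":0,"jaw":0},
    {"dx":0,"dy":7.2,"dz":-1.4,"yaw":0,"jaw":0},
    {"dx":0,"dy":8.8,"dz":-1.6,"yaw":0,"jaw":0},
    {"dx":0,"dy":10.3,"dz":-1.6,"yaw":0,"jaw":0},
    {"dx":0,"dy":11.8,"dz":-1.3,"yaw":0,"jaw":0},
    {"dx":0,"dy":13.3,"dz":-0.9,"yaw":0,"jaw":0},
    {"dx":0,"dy":14.4,"dz":-0.3,"yaw":0,"jaw":0},
    {"dx":0,"dy":15.4,"dz":0.3,"yaw":0,"jaw":0},
    {"dx":-0.1,"dy":16.2,"dz":1.2,"yaw":0,"jaw":0},
    {"dx":-0.1,"dy":17,"dz":2.0,"yaw":0,"jaw":0},
    {"dx":-0.1,"dy":17,"dz":2.0,"yaw":0,"jaw":0}
  ]
}}

```text
time_s: 19.15
ee_pos: [0.4577, -0.3037, 0.1187]
ee_rot: [2.245, -2.197, -0.003]
force: [-0.0, -0.1, 1.0]
gripper_width: -0.0001
grip_force: 0.0
```

```bash
python3 go.py .446 -.302 .094 -88.75  .440 -.302 .071 -88.75
```

```text
t 19.15 pos [ 0.4577 -0.3037  0.1187] head -88.76 F [-0.  -0.1  1. ] w -0.0001 q [-0.63 -0.1   1.86 -0.    1.38  2.49]
[-0.19  1.16  2.47] yaw -0.0
[-0.2   1.76  4.77] yaw -0.0
```

>>> {"name": "servo_tool", "arguments": {
  "series": [
    {"dx":-0.2,"dy":0.6,"dz":1.2,"yaw":0,"jaw":0},
    {"dx":-0.2,"dy":1.2,"dz":2.5,"yaw":0,"jaw":0},
    {"dx":-0.2,"dy":1.5,"dz":3.4,"yaw":0,"jaw":0},
    {"dx":-0.2,"dy":1.7,"dz":4.1,"yaw":0,"jaw":0},
    {"dx":-0.2,"dy":1.7,"dz":4.6,"yaw":0,"jaw":0},
    {"dx":-0.2,"dy":1.7,"dz":4.8,"yaw":0,"jaw":0},
    {"dx":-0.2,"dy":1.7,"dz":4.8,"yaw":0,"jaw":0}
  ]
}}

```text
time_s: 19.85
ee_pos: [0.4419, -0.3023, 0.0721]
ee_rot: [-2.246, 2.197, 0.0]
force: [0.9, -0.2, 0.9]
gripper_width: -0.0001
grip_force: 0.0
```

```bash
python3 go.py .440 -.302 .068 -88.75; python3 pic.py l1.png side 280 120 410 260 4
```

```text
t 19.85 pos [ 0.4419 -0.3023  0.0721] head -88.75 F [ 0.9 -0.2  0.9] w -0.0001 q [-0.65 -0.09  1.93  0.    1.3   2.47]
[-0.04  0.19  0.41] yaw 0.0
(560, 520, 3)
```

>>> {"name": "servo_tool", "arguments": {
  "series": [
    {"dx":0,"dy":0.2,"dz":0.1,"yaw":0,"jaw":0},
    {"dx":0,"dy":0.2,"dz":0.2,"yaw":0,"jaw":0},
    {"dx":0,"dy":0.2,"dz":0.2,"yaw":0,"jaw":0}
  ]
}}

```text
time_s: 20.2
ee_pos: [0.44, -0.3025, 0.0714]
ee_rot: [-2.246, 2.197, -0.001]
force: [-3.2, 3.6, 10.9]
gripper_width: 0.0005
grip_force: 5.2
```

Contact at fingertip height 0.060, which is the shut lid's top. One slight extra press, then retreat and check.

>>> {"name": "servo_tool", "arguments": {
  "series": [
    {"dx":0,"dy":0,"dz":0.1,"yaw":0,"jaw":0},
    {"dx":0,"dy":0,"dz":0.1,"yaw":0,"jaw":0},
    {"dx":0,"dy":0,"dz":-3,"yaw":0,"jaw":0},
    {"dx":0,"dy":0,"dz":-8,"yaw":0,"jaw":0},
    {"dx":0,"dy":0,"dz":-13,"yaw":0,"jaw":0},
    {"dx":5,"dy":2,"dz":-17,"yaw":0,"jaw":0},
    {"dx":10,"dy":4,"dz":-17,"yaw":0,"jaw":0},
    {"dx":15,"dy":6,"dz":-17,"yaw":0,"jaw":0},
    {"dx":20,"dy":8,"dz":-17,"yaw":0,"jaw":0},
    {"dx":24,"dy":10,"dz":-17,"yaw":0,"jaw":0},
    {"dx":24,"dy":10,"dz":-17,"yaw":0,"jaw":0},
    {"dx":24,"dy":10,"dz":-17,"yaw":0,"jaw":0}
  ]
}}

```text
time_s: 21.4
ee_pos: [0.3437, -0.5466, 0.2397]
ee_rot: [2.243, -2.2, -0.001]
force: [0.3, 0.7, -0.3]
gripper_width: 0.0
grip_force: 0.0
```

```bash
python3 go.py .44 -.3 .25 -88; python3 - <<'E'
from workcell import ctrl
from h import *;import pickle
S,T=pickle.load(open("cal.pkl","rb"))
s=ctrl.read_camera("side")["pixels"][:,:,::-1].copy();t=ctrl.read_camera("top")["pixels"][:,:,::-1].copy()
B=[.4604,-.3028,.026]
def quad(a):return pl(B,[[.055-r*np.cos(a)+.01*np.sin(a),y,.05+r*np.sin(a)+.01*np.cos(a)] for r,y in((0,.12),(.116,.12),(.116,-.12),(0,-.12))])
k=4;o=np.array([300,130]);c=cv2.resize(s[130:250,300:400],None,fx=k,fy=k,interpolation=2)
cv2.polylines(c,[((proj(S,quad(0))-o+.5)*k-.5).astype(int)],True,(0,0,255),1)
W=np.zeros((480,790,3),np.uint8);W[:,:400]=c;W[:220,410:790]=cv2.resize(t[140:250,200:390],None,fx=2,fy=2,interpolation=2)
W[230:460,410:640]=cv2.resize(s[215:330,215:330],None,fx=2,fy=2,interpolation=2)
cv2.imwrite("pics/final.png",W)
E
```

```text
t 21.4 pos [ 0.3437 -0.5466  0.2397] head -88.9 F [ 0.3  0.7 -0.3] w 0.0 q [-1.05  0.05  1.51 -0.    1.58  2.07]
[-24.47 -10.11  -1.02] yaw -0.9
```

View pics/final.png

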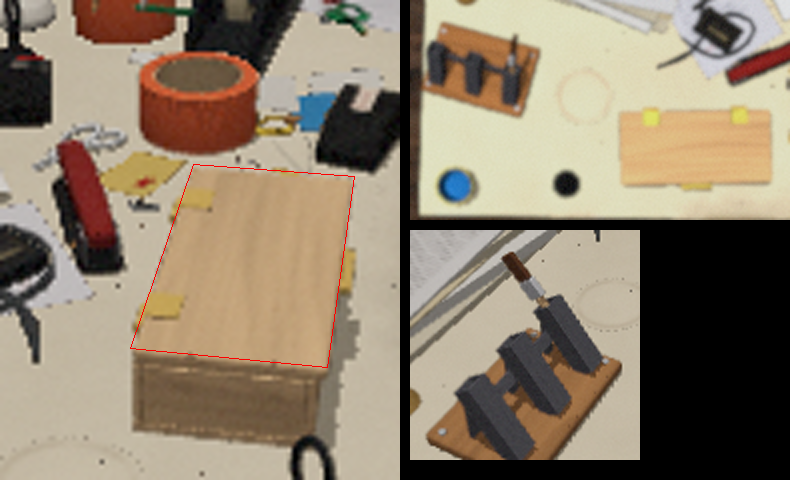

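The lid lies on the outline predicted for a fully shut lid, the two pen tubes are empty, the brush still stands in its tube, and the ink pot and seal stamp are where they were.

```bash
python3 -c "
from workcell import ctrl
print(ctrl.hand_in())"
```

```text
the job is handed in; nothing more can be done
None
```

The ball pen and then the ruling pen were laid flat in the pen box, the lid was pressed shut, and the job was handed in at about 21 s; the brush is still standing in its tube, and the lid was nudged slightly further open while I was placing the ball pen, before I shut it.

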